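# Recharge the pellet feeder

## Task

Tip the feeder's hinged pan up by its bar handle until all four metal pellets have slid into the hopper, then lower the pan again to its rest. Two look-alike canisters stand in the steel tray and only one is full: tell by lifting them which is heavier, stand the lighter one in a well of the white rack, and finish with the heavier one still held in the gripper, upright and still, a hand's breadth above the middle of the emptied pan, ready to be opened; do not put it down. Leave the loose vacuum parts in the tray where they are.

Things in the scene. Friction and masses are not known exactly. Their poses are not given: they have to be found in the camera images.
- pan_handle (a point): middle of the pan's steel bar handle: a round bar 10 mm thick and 62 mm long between its two arms, along the feeder's y axis, 46 mm clear of the pan's rear wall; pinch it from above across the bar. With the pan down it lies 140 mm from the hinge axis towards -x of the feeder and 16 mm above it, 111 mm above the bench; it moves with the pan. The bar can turn between the finger pads as the pan tips
- pan_hinge (a point): middle of the pan's hinge axis, 95 mm above the bench, between the feeder's two side plates; axes of the feeder: x from the pan to the hopper, y along the hinge, z up
- pan (a joint): angle of the pan: 0 lowered on its rests, up to 1.2 rad fully tipped; the pan turns about the hinge's y axis, so that the handle rises and swings over towards the hopper (+x). It falls back by itself if let go; lifting takes under 3 N at the handle
- pan_centre (a point): middle of the floor of the steel pan (inside 100 mm along x, 73 mm along y; walls rise 22 mm above the floor on three sides, open towards the hopper), 101 mm above the bench when lowered; moves with the pan
- hopper (a point): middle of the hopper's mouth, 88 mm above the bench: an opening 120 mm along x and 90 mm along y, 48 mm deep; its back plate rises to 121 mm above the bench
- pellet_1_c (a point): metal pellet, a cylinder 14 mm in diameter and 16 mm tall, 22 g; its centre. Starts standing in the pan
- pellet_2_c (a point): metal pellet, a cylinder 14 mm in diameter and 16 mm tall, 22 g; its centre. Starts standing in the pan
- pellet_3_c (a point): metal pellet, a cylinder 14 mm in diameter and 16 mm tall, 22 g; its centre. Starts standing in the pan
- pellet_4_c (a point): metal pellet, a cylinder 14 mm in diameter and 16 mm tall, 22 g; its centre. Starts standing in the pan
- canister_a_c (a point): one of two identical closed aluminium canisters with knurled screw lids, upright, 44 mm in diameter and 70 mm tall; centre of it, 35 mm above its underside, z up its axis. One canister is full and weighs at least 0.18 kg more than the other, which is nearly empty; which one varies, both are under 0.6 kg. It starts standing in the flat steel parts tray (floor 2 mm above the bench, rim 19 mm high)
- canister_b_c (a point): one of two identical closed aluminium canisters with knurled screw lids, upright, 44 mm in diameter and 70 mm tall; centre of it, 35 mm above its underside, z up its axis. One canister is full and weighs at least 0.18 kg more than the other, which is nearly empty; which one varies, both are under 0.6 kg. It starts standing in the flat steel parts tray (floor 2 mm above the bench, rim 19 mm high)
- canister_a: the same canister; origin at the centre of its underside
- canister_b: the same canister; origin at the centre of its underside
- rack_hole0 (a point): one of the two round wells of the white plastic rack (80 x 165 mm, 24 mm high, standing on the bench): centre of the well's mouth, in the rack's top face, 24 mm above the bench; 50 mm wide, 18 mm deep, so that a seated canister's centre stands 17 mm above this point. The wells are 82 mm apart along the rack's y axis; either well will do
- rack_hole1 (a point): one of the two round wells of the white plastic rack (80 x 165 mm, 24 mm high, standing on the bench): centre of the well's mouth, in the rack's top face, 24 mm above the bench; 50 mm wide, 18 mm deep, so that a seated canister's centre stands 17 mm above this point. The wells are 82 mm apart along the rack's y axis; either well will do
- rack: the white two-well rack, fixed; origin at the centre of its underside
- feeder: the pellet feeder, fixed to the bench: base plate 215 x 130 mm, hopper between two aluminium side plates and the pan hinged in front of it on the robot's side; origin on the bench below the hinge
- gauge_head: bystander: vacuum gauge head, a cylinder 45 mm in diameter and 102 mm tall, in the right end of the tray; origin at its underside
- kf_blank_25: bystander: blank flange, 40 mm in diameter and 16 mm tall, by the back rim of the tray; origin at its underside
- kf_centring: bystander: centring ring with black seal, 43 mm in diameter and 8 mm tall, by the front rim of the tray; origin at its underside
Things that resemble listed ones, but are neither listed nor needed, are in the scene too. Leave any yellow look-alike of the canister_b alone. What is shaped like the canister_a but pink is not meant.

How it is judged:
By the outcome, as a careful person would: the job done as asked, in the order asked, and still so for the second after the job is handed in, while the arm keeps its last pose, push and grip.
It also fails if it takes over 72 s, if anything falls off the work surface, if the arm or the gripper's body presses on something with over 40 N, if the wrist force passes 120 N, or if a joint passes its speed limit or range.

## Robot

A 6-joint arm with a two-finger parallel gripper is mounted at the origin on a cart in front of the work surface, level with it; the furniture and walls round the work are solid. World frame = base frame: x ahead of the robot, y to its left, z up, the work surface at z = 0. Lengths are in mm, angles in rad, forces in N, time in s.
With the tool pointing down it reaches from about 350 to 725 mm from the base axis. Payload 6 kg.
Tool frame: the origin (TCP) lies midway between the tips of the shut fingers; the grasp point (between the pads) lies 19 mm behind it (ctrl.pinch_z is the distance from the TCP to the grasp point, in mm); y points along the fingers, x is the direction in which the jaws open and shut, and the axes are right-handed (so a half turn about y gives the same grasp; the last joint's range is limited). The gripper opens to 85 mm and grips with 20 to 120 N. Pads are 22 mm wide; open, the fingers measure 114 mm over their backs; the gripper's body (76 mm by 85 mm) begins 54 mm behind the grasp point. The pads swing forward as they close: fully open they stand 13 mm farther back than shut.
Start: joints at [-0.945, 0.04, 0.085, 0, -1.615, -0.334], TCP at [172.615, -574.611, 231.261] pointing down, gripper open.
Joint ranges: [-2.56, 2.56], [-1.29, 2.01], [-1.08, 1.49], [-3.29, 1.98], [-2.81, -0.18], [-2.99, 2.99]. Speed limits (rad/s): [2.57, 2.57, 3.01, 3.14, 3.14, 3.14].

## Interface

Orientations are given as a unit quaternion [w, x, y, z].
In Python, from bench import ctrl gives the robot as it stands.
- The arm moves only by the tool servo_tool, never from a script. Its argument "increments" is text: rows parted by semicolons, each of 5 numbers parted by spaces: the shift along the tool's x, y, z in mm, then the turn about the tool's y in degrees, then the opening, from 0 (shut) to 1 (fully open). A call has exactly 8 rows; each row shifts and turns the commanded pose from where the row before left it, along the tool's axes as they then stand; what a row does not reach is not made up. A row lasts 1/10 s, in which the tool goes at most 50 mm and 8.59 degrees, less where a joint would pass 70% of its speed; a pose out of reach is approached as far as the arm can. A call with a gripper value outside its range is refused whole. The fingers move at their own pace and stop on an object; "squeeze" is the grip in N (left out, the last holds). Time passes only in rows, so rows that do not move let the fingers close, or fill a call up. It gives the time, the measured TCP pose, the force and the opening at its end, in the units of the state.
- ctrl.state(): the state, without advancing time (a new reading comes with each control period).
- ctrl.read_camera(name): name is "scene" or "top" or "wrist"; returns a dict with "frame" (400x640x3 uint8, blue, green, red), "z_map" (400x640 float32, mm along the optical axis (not along the pixel's ray), 0 where there is no reading), "camera_matrix" (3x3 intrinsics, pixels), "world_from_camera" (4x4, takes a point from camera to world coordinates). Camera axes: x right, y down, z forward; pixel columns grow to the right and rows downward; lengths in mm; the calibration is good to about 2 mm. A picture is of the moment at which its call begins.
- ctrl.sign_off(): hands the job in, once; it reports no verdict.
The state is a dict: "t": time; "joint_positions": joint angles; "joint_vel": joint speeds; "joint_torque": joint torques, N m; "tool_pos": TCP position; "tcp_rot": TCP orientation; "contact_force": force on the tool from outside, world axes, zero at the start; "wrist_torque": the same for the moment, N m; "finger_gap": finger opening in mm.
Only numpy, scipy, OpenCV 4.12 (cv2) and the standard library are available. Lean on these libraries where they do the work, as an engineer would, in place of code of your own. Each camera call takes 0.05 s, during which the arm holds its last target. There are 200 camera calls.

## Working session

There is one attempt and no reset: what is moved stays moved. The work goes in short steps, Python scripts to look and compute and a tool call to move; the robot and the scene stay as the last step left them, time stands still between calls to the robot, and variables do not carry over. Pictures are saved under pics/ and viewed, about 8 in all and at most 12, crops included, and the job is handed in when it is done.

Besides the shell and the picture viewer there is one more tool, called after ">>>" as a command line: name --argument value ..., lists and objects as JSON in quotes. servo_tool: Moves the arm, as the interface text tells. Its arguments: {"type":"object","properties":{"increments":{"type":"string"},"squeeze":{"type":"number"}},"required":["increments"]}

```bash
mkdir -p pics; ls; python3 - <<'E'
from bench import ctrl
import cv2,numpy as np,pickle
for n in("top","scene"):
    c=ctrl.read_camera(n); pickle.dump(c,open(n+'0.pkl','wb')); cv2.imwrite(f'pics/{n}0.png',c["frame"])
    print(n,c["camera_matrix"].round(1).tolist(),c["world_from_camera"].round(3).tolist())
s=ctrl.state();print(s, ctrl.pinch_z)
E
```

```text
pics
top [[391.6, 0.0, 327.2], [0.0, 391.6, 197.8], [0.0, 0.0, 1.0]] [[0.015, -0.996, 0.087, 484.721], [-0.999, -0.018, -0.037, -56.204], [0.038, -0.086, -0.996, 935.863], [0.0, 0.0, 0.0, 1.0]]
scene [[430.6, 0.0, 322.0], [0.0, 430.6, 203.7], [0.0, 0.0, 1.0]] [[0.896, -0.235, 0.376, 232.687], [-0.443, -0.506, 0.74, -758.074], [0.016, -0.83, -0.557, 590.34], [0.0, 0.0, 0.0, 1.0]]
{'t': 0.1, 'joint_positions': array([-9.45293506e-01,  4.07514225e-02,  8.39435264e-02, -4.04598139e-04,
       -1.61551277e+00, -3.33690091e-01]), 'joint_vel': array([ 0.00012774, -0.00074847,  0.00093576,  0.00283534, -0.00207471,
        0.00080585]), 'joint_torque': array([-5.85731934e-03, -3.69345832e+01,  3.48282194e+01,  6.95174038e+00,
       -4.57337330e-03, -1.23707530e-06]), 'tool_pos': array([ 172.59509152, -574.33717339,  230.39771685]), 'tcp_rot': array([-0.42245839,  0.42151657,  0.56768398, -0.56708693]), 'contact_force': array([ 0.24251957, -0.34628424,  1.09799343]), 'wrist_torque': array([ 5.40618150e-06, -3.04888291e-02,  1.83430921e-02]), 'finger_gap': 85.33434841579019} 18.700000000000003
```

View pics/top0.png

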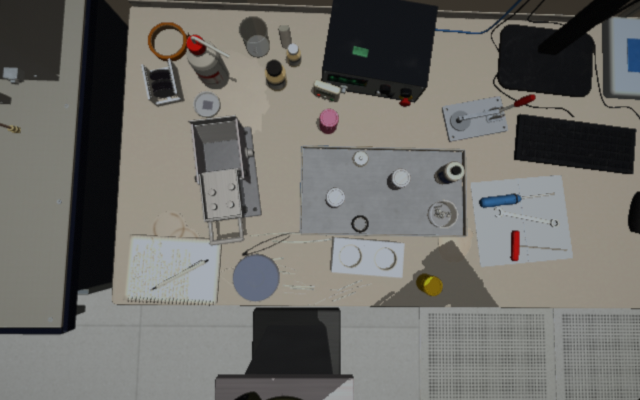

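View pics/scene0.png

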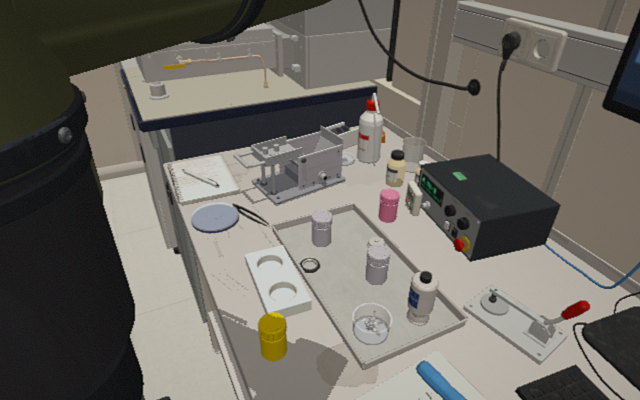

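Canister candidates in the top view are the plain aluminium cylinders at (336,197) and (400,178). The pink one at (329,121) and the yellow one at (432,285) are decoys. The white rack is at (368,258), and the feeder handle is near (226,240). I'll measure them and confirm in one enlarged crop.

```bash
cat > h.py <<'E'
import numpy as np,cv2
def cloud(c):
    z=c["z_map"].astype(float);K=c["camera_matrix"];T=c["world_from_camera"]
    v,u=np.mgrid[:z.shape[0],:z.shape[1]]
    P=np.stack([(u-K[0,2])/K[0,0]*z,(v-K[1,2])/K[1,1]*z,z],-1)@T[:3,:3].T+T[:3,3]
    P[z==0]=np.nan
    return P
def ray(c,u,v,h):
    K=c["camera_matrix"];T=c["world_from_camera"]
    d=T[:3,:3]@np.array([(u-K[0,2])/K[0,0],(v-K[1,2])/K[1,1],1]);o=T[:3,3]
    return o+d*(h-o[2])/d[2]
E
python3 - <<'E'
import pickle;from h import *
c=pickle.load(open('top0.pkl','rb'));P=cloud(c);Z=P[...,2]
def blobs(m,box,mina=20):
    mm=np.zeros(Z.shape,np.uint8);x0,y0,x1,y1=box;mm[y0:y1,x0:x1]=m[y0:y1,x0:x1]
    n,l,s,ce=cv2.connectedComponentsWithStats(mm)
    for i in range(1,n):
        if s[i,4]>=mina: print(s[i].tolist(),ce[i].round(1),P[l==i].mean(0).round(1),'rect',cv2.minAreaRect(P[l==i][:,:2].astype(np.float32)))
print('bench',np.nanmedian(Z[250:290,290:325]))
print('canisters');blobs((Z>62)&(Z<85),(300,145,470,240))
print('rack');blobs((Z>18)&(Z<32),(325,230,412,285),100)
print('feeder');blobs((Z>98)&(Z<135),(190,110,262,250),10)
fr=c["frame"][100:300,175:475]
fr=cv2.convertScaleAbs(cv2.resize(fr,(800,533),interpolation=cv2.INTER_CUBIC),alpha=1.2)
cv2.imwrite('pics/crop1.png',fr)
np.set_printoptions(linewidth=250)
print(np.nan_to_num(Z[225:246,206:248:2]).round(0).astype(int))
E
```

```text
bench -0.650710923755355
canisters
[441, 163, 14, 20, 77] [445.1 174.5] [ 617.5 -352.7   73.1] rect ((618.87109375, -355.2159729003906), (43.81968307495117, 17.873470306396484), 23.265674591064453)
[391, 168, 20, 20, 303] [400.5 177.4] [ 609.4 -252.3   69.3] rect ((609.1954345703125, -252.406982421875), (41.45612716674805, 42.47813415527344), 46.31236267089844)
[326, 187, 20, 20, 300] [335.2 196.6] [ 563.3 -105.8   69.5] rect ((563.2572631835938, -105.91486358642578), (41.02875518798828, 42.839149475097656), 45.82190704345703)
rack
[332, 237, 73, 41, 1751] [368. 257.] [ 428.3 -186.4   23.2] rect ((428.4703674316406, -186.66558837890625), (165.8271026611328, 80.0552978515625), 86.15339660644531)
feeder
[190, 115, 57, 130, 2690] [220.5 188.1] [574.2 139.1 106.4] rect ((591.3187866210938, 139.89761352539062), (266.2602844238281, 108.59392547607422), 8.48387336730957)
[[  2   0 110 107   1  -2  -3  -1  -1   1  -2   1  -1  -2  -1  -3  -1 110 108  -2   0]
 [ -1   0 110 111   0   0   0   1  -1   1  -1  -1   0  -3  -2  -3  -3 108 106   2   3]
 [  0   2 113 108   1  -2   1  -1  -3   1   0   0
[... 904 characters left out ...]
 2]
 [  2  -3 113 113  -1  -1   0   0  -1   1 112 113 112 115 113 113 113 116 113  -3  -2]
 [ 14  11 111 113  15  11  15 112 112 112 113 117 116 115 116 116 117 116 115  -1  -2]
 [ 13  13 113 113 115 114 116 116 115 117 116 116 113 116 115 116 115 117 115   0   1]
 [ 13  11 113 116 116 116 115 114 115 116 117 113 117 114 113 113 114   2   0  -1  -1]
 [ 13  11 114   0 116 114 113 112 118 114 113 113 112  -1   0   4   0  -3  -1  -2  -2]
 [ 13  13 114 115 118 115 115 113 112 108  -2  -2  -1  -2  -3  -1  -2  -4   0  -1   0]
 [ 13  13 117 114 115 112  11  16   1   2  -3  -4  -1   2  -1   0   1   1   2  -2  -2]
 [ 12  17  13  11  15  12  13  13  -2  -1   0  -2   2  -1  -2   1   0   1   2  -1   2]]
```

View pics/crop1.png

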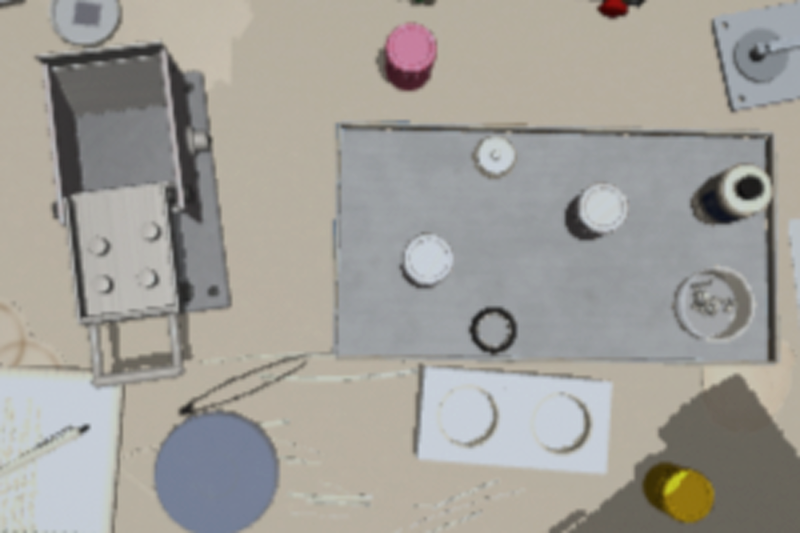

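The crop confirms it: the grey lidded canisters are at crop (427,258) and (602,208). The rack wells are at crop (467,415) and (560,422), and the pan handle bar runs from crop (95,382) to (182,372). Pink and yellow are the decoys. Next, the handle line and the tool axes.

```bash
cat >> h.py <<'E'
from scipy.spatial.transform import Rotation
def R(s): w,x,y,z=s["tcp_rot"]; return Rotation.from_quat([x,y,z,w]).as_matrix()
E
python3 - <<'E'
import pickle;from h import *
from bench import ctrl
c=pickle.load(open('top0.pkl','rb'));P=cloud(c);Z=P[...,2]
u0,u1=215,237
m=np.zeros(Z.shape,bool);m[234:248,u0:u1]=True;m&=(Z>103)&(Z<125)
q=P[m];print(len(q),q.mean(0).round(1))
# side arms / bar ends
a=np.zeros(Z.shape,bool);a[215:248,205:250]=True;a&=(Z>103)&(Z<125)
vx,vy,x0,y0=cv2.fitLine(q[:,:2].astype(np.float32),cv2.DIST_L2,0,.01,.01).ravel();print('bar dir',np.degrees(np.arctan2(vy,vx)),x0,y0)
b=np.zeros(Z.shape,bool);b[218:234,205:250]=True;b&=(Z>103)&(Z<125)
for side in(0,1):
    k=b.copy(); k[:, :225 if side else 0]=False
    if not side:k[:,225:]=False
    l=cv2.fitLine(P[k][:,:2].astype(np.float32),cv2.DIST_L2,0,.01,.01).ravel();print('arm',np.degrees(np.arctan2(l[1],l[0])),l)
# hopper side plates dir
pl=(Z>80)&(Z<135);pl[:,:190]=False;pl[:,262:]=False;pl[:112]=False;pl[246:]=False
hull=cv2.minAreaRect(P[a][:,:2].astype(np.float32));print('handle rect',hull)
s=ctrl.state();r=R(s);print(r.round(3));print('tool y az',np.degrees(np.arctan2(r[1,1],r[0,1])))
E
```

```text
107 [464.3 122.8 114.2]
bar dir -80.31557 464.27826 122.77264
arm -41.144043 [  0.75305784  -0.65795434 499.58456    151.81715   ]
arm 33.96477 [  0.8293813    0.55868304 497.41943     96.94611   ]
handle rect ((487.76171875, 126.35629272460938), (60.77594757080078, 76.68167114257812), 2.7313549518585205)
[[-0.288 -0.001 -0.958]
 [ 0.958  0.001 -0.288]
 [ 0.002 -1.     0.   ]]
tool y az 110.98789303893776
```

```bash
cat > plan.py <<'E'
import sys;from h import *;from bench import ctrl
# target tcp x y z, jaw azimuth deg, rows, opening
x,y,z,az=map(float,sys.argv[1:5]);n=int(sys.argv[5]);op=sys.argv[6]
s=ctrl.state();r=R(s);p=s["tool_pos"];a0=np.degrees(np.arctan2(r[1,0],r[0,0]))
d=(az-a0+90)%180-90
if len(sys.argv)>7:d=(az-a0+180)%360-180
st=(np.array([x,y,z])-p)/n
print('t',s['t'],'pos',p.round(1),'az',a0.round(1),'F',s['contact_force'].round(1),'gap',round(s['finger_gap'],1),'turn',d,'j',s['joint_positions'].round(2))
out=[]
for i in range(n):
    a=np.radians(a0+d*i/n);X=np.array([np.cos(a),np.sin(a),0]);Y=np.array([0,0,-1.]);Z=np.cross(X,Y)
    out.append(' '.join(f'{k:.1f}' for k in (st@X,st@Y,st@Z,-d/n))+' '+op)
for i in range(0,n,8):print('; '.join(out[i:i+8]))
E
python3 plan.py 464 121 200 189.7 24 0.45
```

```text
t 0.1 pos [ 172.6 -574.3  230.4] az 106.7 F [ 0.2 -0.3  1.1] gap 85.3 turn 82.97934885261728 j [-0.95  0.04  0.08 -0.   -1.62 -0.33]
24.3 1.3 -20.0 -3.5 0.45; 23.0 1.3 -21.4 -3.5 0.45; 21.7 1.3 -22.7 -3.5 0.45; 20.3 1.3 -24.0 -3.5 0.45; 18.8 1.3 -25.2 -3.5 0.45; 17.2 1.3 -26.3 -3.5 0.45; 15.6 1.3 -27.3 -3.5 0.45; 13.9 1.3 -28.2 -3.5 0.45
12.2 1.3 -28.9 -3.5 0.45; 10.4 1.3 -29.6 -3.5 0.45; 8.6 1.3 -30.2 -3.5 0.45; 6.8 1.3 -30.7 -3.5 0.45; 4.9 1.3 -31.0 -3.5 0.45; 3.1 1.3 -31.3 -3.5 0.45; 1.2 1.3 -31.4 -3.5 0.45; -0.7 1.3 -31.4 -3.5 0.45
-2.6 1.3 -31.3 -3.5 0.45; -4.5 1.3 -31.1 -3.5 0.45; -6.4 1.3 -30.8 -3.5 0.45; -8.2 1.3 -30.3 -3.5 0.45; -10.0 1.3 -29.8 -3.5 0.45; -11.8 1.3 -29.1 -3.5 0.45; -13.5 1.3 -28.3 -3.5 0.45; -15.2 1.3 -27.5 -3.5 0.45
```

>>> servo_tool --increments "24 1 -20 -3.5 0.45; 23 1 -21 -3.5 0.45; 22 1 -23 -3.5 0.45; 20 1 -24 -3.5 0.45; 19 1 -25 -3.5 0.45; 17 1 -26 -3.5 0.45; 16 1 -27 -3.5 0.45; 14 1 -28 -3.5 0.45"

```text
t: 0.9
tool_pos: [268.3, -341.7, 222.8]
tcp_rot: [-0.272, 0.271, 0.653, -0.653]
contact_force: [1.0, -1.2, -0.1]
finger_gap: 38.5
```

>>> servo_tool --increments "12 1 -29 -3.5 0.45; 10 1 -30 -3.5 0.45; 9 1 -30 -3.5 0.45; 7 1 -31 -3.5 0.45; 5 1 -31 -3.5 0.45; 3 1 -31 -3.5 0.45; 1 1 -31 -3.5 0.45; -1 1 -31 -3.5 0.45"

```text
t: 1.7
tool_pos: [363.8, -109.8, 215.1]
tcp_rot: [-0.105, 0.105, 0.699, -0.699]
contact_force: [0.3, -0.8, -0.7]
finger_gap: 38.5
```

>>> servo_tool --increments "-3 1 -31 -3.5 0.45; -4 1 -31 -3.5 0.45; -6 1 -31 -3.5 0.45; -8 1 -30 -3.5 0.45; -10 1 -30 -3.5 0.45; -12 1 -29 -3.5 0.45; -14 1 -28 -3.5 0.45; -15 1 -27 -3.5 0.45"

```text
t: 2.5
tool_pos: [457.3, 122.2, 206.9]
tcp_rot: [0.067, -0.067, 0.704, -0.704]
contact_force: [1.1, -1.0, -0.5]
finger_gap: 38.3
```

```bash
python3 - <<'E'
from bench import ctrl
import cv2,pickle
from h import *
c=ctrl.read_camera("wrist"); pickle.dump(c,open('w1.pkl','wb')); cv2.imwrite('pics/w1.png',c["frame"])
P=cloud(c);Z=P[...,2];m=(Z>103)&(Z<121)
print(m.sum(),c["world_from_camera"].round(2).tolist(),c["camera_matrix"].round(1).tolist())
E
python3 plan.py 464 121 200 189.7 8 0.45
```

```text
7097 [[-0.98, -0.18, -0.05, 469.46], [-0.19, 0.95, 0.26, 56.29], [0.0, 0.27, -0.96, 348.57], [0.0, 0.0, 0.0, 1.0]] [[328.8, 0.0, 317.8], [0.0, 328.8, 198.6], [0.0, 0.0, 1.0]]
t 2.55 pos [458.1 125.  205.6] az -168.9 F [-2.5  1.7 -1.7] gap 39.0 turn -1.4460765350551696 j [ 0.69 -0.3  -0.27 -0.   -1.6  -0.5 ]
-0.6 0.7 0.6 0.2 0.45; -0.6 0.7 0.6 0.2 0.45; -0.6 0.7 0.6 0.2 0.45; -0.6 0.7 0.6 0.2 0.45; -0.6 0.7 0.6 0.2 0.45; -0.6 0.7 0.6 0.2 0.45; -0.6 0.7 0.6 0.2 0.45; -0.6 0.7 0.6 0.2 0.45
```

View pics/w1.png

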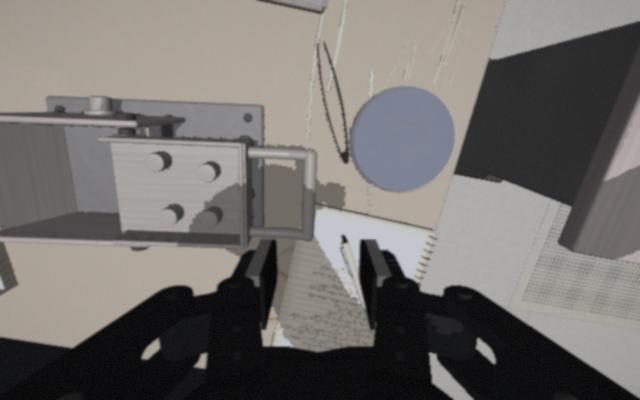

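The wrist view shows the bar handle from (311,150) to (308,237), the pan with four pellets to its left, and nothing in the fingers' way. I'll measure the bar line here.

```bash
python3 - <<'E'
import pickle;from h import *
c=pickle.load(open('w1.pkl','rb'));P=cloud(c);Z=P[...,2]
m=np.zeros(Z.shape,bool);m[160:230,298:324]=True;m&=(Z>103)&(Z<125);q=P[m]
l=cv2.fitLine(q[:,:2].astype(np.float32),cv2.DIST_L2,0,.01,.01).ravel();print(q.mean(0),np.degrees(np.arctan2(l[1],l[0])))
for u,v in((311,150),(308,237),(310,193)):print(ray(c,u,v,114).round(1))
for r in((145,158),(228,242)):
    m=np.zeros(Z.shape,bool);m[r[0]:r[1],255:295]=True;m&=(Z>100)&(Z<125);q=P[m]
    l=cv2.fitLine(q[:,:2].astype(np.float32),cv2.DIST_L2,0,.01,.01).ravel();print('arm',q.mean(0).round(1),np.degrees(np.arctan2(l[1],l[0])))
E
```

```text
[464.39496675 118.87882736 113.9914035 ] -81.856125
[468.4  86.3 114. ]
[458.5 152.  114. ]
[463.3 117.5 114. ]
arm [494.5  93.5 110.4] 9.576689
arm [484.1 154.5 110.3] 9.340897
```

>>> servo_tool --increments "-2 10 3 1 0.45; -3 15 3.4 1 0.45; 0 20 0 0 0.45; 0 20 0 0 0.45; 0 15 0 0 0.45; 0 10 0 0 0.45; 0 0 0 0 0.45; 0 0 0 0 0.45" --squeeze 30

```text
t: 3.35
tool_pos: [463.5, 115.3, 117.9]
tcp_rot: [0.054, -0.053, 0.705, -0.705]
contact_force: [0.2, -0.2, 0.3]
finger_gap: 38.5
```

```bash
python3 plan.py 464 119.5 92 189 8 0.45
```

```text
t 3.35 pos [463.5 115.3 117.9] az -171.3 F [ 0.2 -0.2  0.3] gap 38.5 turn 0.30201819980720757 j [ 0.67 -0.28 -0.42  0.   -1.44 -0.52]
-0.1 3.2 -0.5 -0.0 0.45; -0.1 3.2 -0.5 -0.0 0.45; -0.1 3.2 -0.5 -0.0 0.45; -0.1 3.2 -0.5 -0.0 0.45; -0.1 3.2 -0.5 -0.0 0.45; -0.1 3.2 -0.5 -0.0 0.45; -0.1 3.2 -0.5 -0.0 0.45; -0.1 3.2 -0.5 -0.0 0.45
```

>>> servo_tool --increments "0 10 -2 0 0.45; 0 10 -2 0 0.45; 0 6 0 0 0.45; 0 0 0 0 0.45; 0 0 0 0 0; 0 0 0 0 0; 0 0 0 0 0; 0 0 0 0 0" --squeeze 30

```text
t: 4.15
tool_pos: [465.0, 119.9, 92.8]
tcp_rot: [0.056, -0.052, 0.705, -0.705]
contact_force: [9.6, -0.1, -3.6]
finger_gap: 8.6
```

>>> servo_tool --increments "-2.5 -9.7 0 0 0; -2.1 -9.6 0 0 0; -2.8 -9.4 0 0 0; -3.4 -9.2 0 0 0; -4.1 -9 0 0 0; -4.7 -8.6 0 0 0; -5.3 -8.3 0 0 0; -5.8 -7.9 0 0 0"

```text
t: 4.95
tool_pos: [493.6, 124.2, 162.3]
tcp_rot: [0.054, -0.054, 0.705, -0.705]
contact_force: [7.9, 0.5, -8.3]
finger_gap: 8.7
```

```bash
python3 plan.py 488 123 156 189 1 0
```

```text
t 4.95 pos [493.6 124.2 162.3] az -171.3 F [ 7.9  0.5 -8.3] gap 8.7 turn 0.3064865078942489 j [ 0.64 -0.2  -0.27 -0.   -1.5  -0.49]
5.7 6.3 0.4 -0.3 0
```

>>> servo_tool --increments "-6.4 -7.5 0 0 0; -6.9 -7 0 0 0; -7.4 -6.5 0 0 0; -7.8 -6 0 0 0; -8.2 -5.4 0 0 0; -8.6 -4.8 0 0 0; -8.9 -4.2 0 0 0; -9.1 -3.6 0 0 0"

```text
t: 5.75
tool_pos: [556.4, 133.6, 210.4]
tcp_rot: [0.054, -0.053, 0.705, -0.705]
contact_force: [-3.2, -1.1, 3.9]
finger_gap: 9.0
```

>>> servo_tool --increments "0 0 0 0 0; 0 0 0 0 0; 0 0 0 0 0; 0 0 0 0 0; 0 0 0 0 0; 0 0 0 0 0; 0 0 0 0 0; 0 0 0 0 0"

```text
t: 6.55
tool_pos: [556.4, 133.6, 210.2]
tcp_rot: [0.055, -0.053, 0.705, -0.705]
contact_force: [-1.9, -1.2, 5.2]
finger_gap: 8.9
```

```bash
python3 - <<'E'
from bench import ctrl
import cv2,pickle,numpy as np
a=ctrl.read_camera("top")["frame"][90:260,170:290];b=ctrl.read_camera("scene")["frame"][100:220,220:370]
A=cv2.resize(a,(400,567),interpolation=2);B=cv2.resize(b,(400,320),interpolation=2)
o=np.zeros((567,800,3),np.uint8);o[:,:400]=A;o[:320,400:]=B
cv2.imwrite('pics/tip.png',cv2.convertScaleAbs(o,alpha=1.4))
print(ctrl.state()['tool_pos'],ctrl.state()['contact_force'])
E
```

```text
[556.40705017 133.64103558 210.17126702] [-1.87668489 -0.65444605  5.53689715]
```

View pics/tip.png

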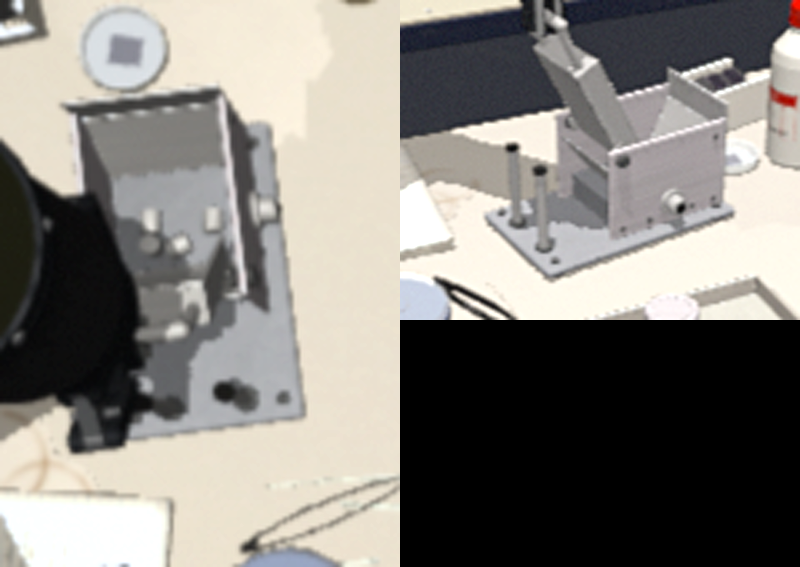

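The pan is steeply tipped and four pellets lie in the hopper, at crop (152,218), (150,243), (180,243) and (212,218). I'm lowering it along the reverse arc.

>>> servo_tool --increments "9.1 3.6 0 0 0; 8.9 4.2 0 0 0; 8.6 4.8 0 0 0; 8.2 5.4 0 0 0; 7.8 6 0 0 0; 7.4 6.5 0 0 0; 6.9 7 0 0 0; 6.4 7.5 0 0 0"

```text
t: 7.45
tool_pos: [492.7, 124.1, 162.3]
tcp_rot: [0.054, -0.054, 0.705, -0.705]
contact_force: [0.6, -0.6, 0.2]
finger_gap: 8.7
```

>>> servo_tool --increments "5.8 7.9 0 0 0; 5.3 8.3 0 0 0; 4.7 8.6 0 0 0; 4.1 9 0 0 0; 3.4 9.2 0 0 0; 2.8 9.4 0 0 0; 2.1 9.6 0 0 0; 1.5 8.7 0 0 0"

```text
t: 8.25
tool_pos: [465.0, 119.8, 94.0]
tcp_rot: [0.055, -0.052, 0.705, -0.705]
contact_force: [-12.5, 2.8, 44.2]
finger_gap: 8.5
```

>>> servo_tool --increments "0 0 0 0 0; 0 0 0 0 0; 0 0 0 0 0.2; 0 0 0 0 0.45; 0 0 0 0 0.45; 0 0 0 0 0.45; 0 -10 0 0 0.45; 0 -15 0 0 0.45"

```text
t: 9.05
tool_pos: [463.2, 119.3, 117.4]
tcp_rot: [-0.053, 0.054, -0.705, 0.705]
contact_force: [0.2, 0.5, 1.1]
finger_gap: 38.2
```

```bash
python3 plan.py 464 119.5 180 189 4 0.45
```

```text
t 9.05 pos [463.2 119.3 117.4] az -171.3 F [0.2 0.5 1.1] gap 38.2 turn 0.281666847345889 j [ 0.68 -0.28 -0.41 -0.   -1.44 -0.52]
-0.2 -15.6 -0.0 -0.1 0.45; -0.2 -15.6 -0.0 -0.1 0.45; -0.2 -15.6 -0.0 -0.1 0.45; -0.2 -15.6 -0.0 -0.1 0.45
```

```bash
python3 plan.py 563.3 -105.9 170 189 13 0.75
```

```text
t 9.05 pos [463.2 119.3 117.4] az -171.3 F [0.2 0.5 1.1] gap 38.2 turn 0.281666847345889 j [ 0.68 -0.28 -0.41 -0.   -1.44 -0.52]
-5.0 -4.0 18.3 -0.0 0.75; -5.0 -4.0 18.3 -0.0 0.75; -5.0 -4.0 18.3 -0.0 0.75; -5.0 -4.0 18.3 -0.0 0.75; -5.0 -4.0 18.3 -0.0 0.75; -5.0 -4.0 18.3 -0.0 0.75; -4.9 -4.0 18.3 -0.0 0.75; -4.9 -4.0 18.3 -0.0 0.75
-4.9 -4.0 18.3 -0.0 0.75; -4.9 -4.0 18.3 -0.0 0.75; -4.9 -4.0 18.3 -0.0 0.75; -4.9 -4.0 18.3 -0.0 0.75; -4.9 -4.0 18.3 -0.0 0.75
```

>>> servo_tool --increments "0 -20 0 0 0.45; 0 -25 0 0 0.45; -8 -8 30 0 0.6; -11 0 42 0 0.75; -12 0 43 0 0.75; -12 0 44 0 0.75; -12 0 44 0 0.75; -9 0 35 0 0.75"

```text
t: 9.85
tool_pos: [563.9, -108.4, 171.8]
tcp_rot: [-0.054, 0.053, -0.705, 0.705]
contact_force: [1.1, 0.6, -0.1]
finger_gap: 64.2
```

>>> servo_tool --increments "0 0 0 0 0.75; 0 0 0 0 0.75; 0 0 0 0 0.75; 0 0 0 0 0.75; 0 0 0 0 0.75; 0 0 0 0 0.75; 0 0 0 0 0.75; 0 0 0 0 0.75"

```text
t: 10.65
tool_pos: [562.9, -105.8, 170.3]
tcp_rot: [0.054, -0.054, 0.705, -0.705]
contact_force: [0.5, 0.4, 0.2]
finger_gap: 63.9
```

```bash
python3 - <<'E'
from bench import ctrl
import cv2,pickle
from h import *
c=ctrl.read_camera("wrist"); pickle.dump(c,open('w2.pkl','wb')); cv2.imwrite('pics/w2.png',c["frame"])
P=cloud(c);Z=P[...,2];m=((Z>66)&(Z<80)).astype(np.uint8)
n,l,s,ce=cv2.connectedComponentsWithStats(m)
for i in range(1,n):
    if s[i,4]>150: print(s[i],ce[i].round(1),P[l==i].mean(0).round(1),cv2.minEnclosingCircle(P[l==i][:,:2].astype(np.float32)))
c=ctrl.read_camera("top")
cv2.imwrite('pics/top2.png',cv2.resize(c["frame"][100:260,180:340],(600,600),interpolation=2))
E
python3 plan.py 563.3 -105.9 170 189 2 0.75
```

```text
[263   0  36   9 189] [281.4   2.5] [ 606.  -233.9   68.9] ((606.9440307617188, -235.2947998046875), 11.627625465393066)
[  51  154   58   55 2338] [ 79.4 181.4] [743.4 -90.6  67.5] ((743.5988159179688, -89.69500732421875), 22.015459060668945)
[ 288  168   57   56 2422] [316.4 195.3] [ 563.5 -107.5   69.6] ((563.4454345703125, -106.53546905517578), 22.1572322845459)
[133 392  52   8 355] [158.8 395.9] [678.  102.5  70. ] ((677.5650634765625, 102.1167221069336), 23.05162239074707)
t 10.75 pos [ 562.9 -105.9  170.3] az -171.3 F [ 0.3  0.1 -0.6] gap 64.4 turn 0.2743625534469629 j [ 0.16 -0.03 -0.1  -0.   -1.5  -0.01]
-0.2 0.1 0.0 -0.1 0.75; -0.2 0.1 0.1 -0.1 0.75
```

View pics/w2.png

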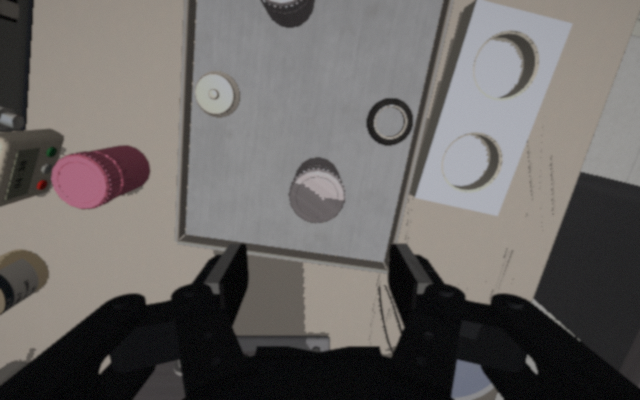

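View pics/top2.png

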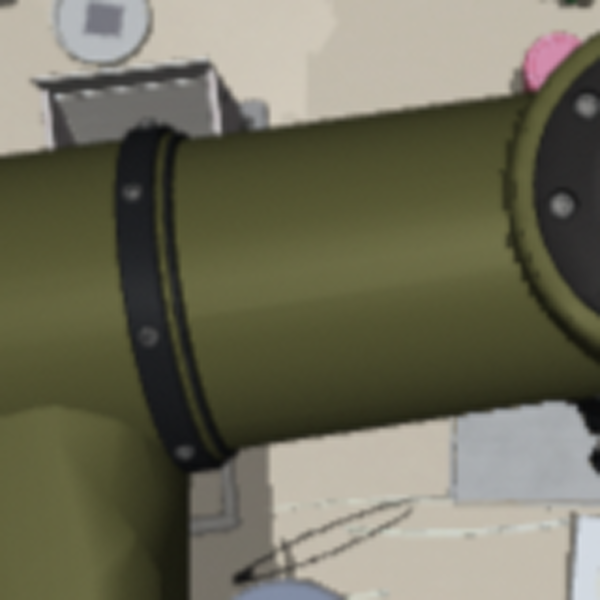

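In the wrist view the canister sits at (316,195), centred to 1 mm. The arm hides the pan in the top view, so I'll check that later. Descending, gripping and lifting.

>>> servo_tool --increments "0 25 0.5 0 0.75; 0 30 0.5 0 0.75; 0 30 0 0 0.75; 0 25 0 0 0.75; 0 15 0 0 0.75; 0 10 0 0 0.75; 0 7 0 0 0.75; 0 0 0 0 0.75" --squeeze 50

```text
t: 11.55
tool_pos: [563.1, -106.9, 28.1]
tcp_rot: [0.054, -0.054, 0.705, -0.705]
contact_force: [-0.8, -0.9, 1.2]
finger_gap: 64.2
```

>>> servo_tool --increments "0 0 0 0 0; 0 0 0 0 0; 0 0 0 0 0; 0 0 0 0 0; 0 -5 0 0 0; 0 -15 0 0 0; 0 -15 0 0 0; 0 -10 0 0 0"

```text
t: 12.35
tool_pos: [563.8, -107.0, 75.6]
tcp_rot: [-0.054, 0.053, -0.705, 0.705]
contact_force: [-0.1, -0.1, -1.9]
finger_gap: 42.7
```

>>> servo_tool --increments "0 0 0 0 0; 0 0 0 0 0; 0 0 0 0 0; 0 0 0 0 0; 0 0 0 0 0; 0 0 0 0 0; 0 0 0 0 0; 0 0 0 0 0"

```text
t: 13.15
tool_pos: [563.1, -106.9, 73.2]
tcp_rot: [0.054, -0.054, 0.705, -0.705]
contact_force: [0.0, -0.2, -1.6]
finger_gap: 43.2
```

```bash
cat > wt.py <<'E'
from bench import ctrl
import numpy as np
F=[]
for i in range(8): F.append(ctrl.state()["contact_force"]); ctrl.read_camera("wrist")
s=ctrl.state();print(np.mean(F,0).round(2),np.std(F,0).round(2),s['t'],s['tool_pos'].round(1),s['finger_gap'],s['joint_torque'].round(2))
E
python3 wt.py
```

```text
[ 0.02 -0.22 -1.91] [0.46 0.54 0.28] 13.55 [ 563.1 -106.9   73.3] 43.06236977091999 [  0.   -35.13  34.68   7.07  -0.     0.  ]
```

The reading is 1.9 N, about 0.19 kg. The full one weighs at least 0.18 kg more than the other, so this must be the light one, and lifting the other will confirm it. Next I'll measure the wells in both views.

```bash
python3 - <<'E'
import pickle;from h import *
for f,box in(('w2.pkl',(410,0,580,220)),('top0.pkl',(325,232,412,282))):
    c=pickle.load(open(f,'rb'));P=cloud(c);Z=P[...,2]
    m=np.zeros(Z.shape,np.uint8);x0,y0,x1,y1=box;m[y0:y1,x0:x1]=((Z>17)&(Z<31))[y0:y1,x0:x1]
    n,l,s,ce=cv2.connectedComponentsWithStats(m);k=1+s[1:,4].argmax();m=(l==k).astype(np.uint8)
    cs,h=cv2.findContours(m,cv2.RETR_CCOMP,cv2.CHAIN_APPROX_NONE)
    for i,q in enumerate(cs):
        if h[0][i][3]>=0 and cv2.contourArea(q)>100:
            pts=np.array([ray(c,u,v,24)[:2] for u,v in q[:,0]],np.float32)
            print(f,cv2.minEnclosingCircle(pts),cv2.fitEllipse(pts))
    r=cv2.minAreaRect(P[m>0][:,:2].astype(np.float32));print(r)
E
python3 plan.py 431 -146 90 189 8 0
```

```text
w2.pkl ((432.8869934082031, -146.0245819091797), 25.121904373168945) ((433.31011962890625, -145.92898559570312), (47.86302185058594, 49.026573181152344), 174.5184326171875)
w2.pkl ((428.16943359375, -226.1583251953125), 24.990068435668945) ((427.8792419433594, -226.25888061523438), (47.3982048034668, 49.03382110595703), 19.16230010986328)
((428.0982666015625, -186.590576171875), (165.6650390625, 81.5484619140625), 86.0265121459961)
top0.pkl ((426.1882019042969, -226.0603790283203), 26.69567108154297) ((426.1689453125, -226.2516632080078), (50.944313049316406, 51.44783020019531), 49.750667572021484)
top0.pkl ((431.37005615234375, -144.49891662597656), 26.776857376098633) ((431.4264221191406, -144.73814392089844), (51.20415115356445, 51.84684371948242), 89.33932495117188)
((428.4749450683594, -186.6653289794922), (165.82933044433594, 80.05426788330078), 86.14750671386719)
t 13.55 pos [ 563.1 -106.9   73.3] az -171.3 F [-0.2 -0.3 -2.5] gap 43.1 turn 0.27754091555596005 j [ 0.16  0.01 -0.24 -0.   -1.33 -0.01]
17.1 -2.1 2.3 -0.0 0; 17.1 -2.1 2.3 -0.0 0; 17.1 -2.1 2.3 -0.0 0; 17.1 -2.1 2.3 -0.0 0; 17.1 -2.1 2.3 -0.0 0; 17.1 -2.1 2.3 -0.0 0; 17.1 -2.1 2.3 -0.0 0; 17.1 -2.1 2.3 -0.0 0
```

>>> servo_tool --increments "5 -12 1 0 0; 25 -5 3 0 0; 30 0 4 0 0; 30 0 4 0 0; 30 0 4 0 0; 15.6 0 2.4 0 0; 0 0 0 0 0; 0 0 0 0 0"

```text
t: 14.35
tool_pos: [432.2, -145.8, 91.4]
tcp_rot: [-0.054, 0.053, -0.705, 0.705]
contact_force: [-0.2, -0.9, -1.5]
finger_gap: 42.9
```

```bash
python3 plan.py 431.8 -145.6 33 189 8 0;python3 - <<'E'
from bench import ctrl
import pickle
pickle.dump(ctrl.read_camera("scene"),open('s3.pkl','wb'))
E
```

```text
t 14.35 pos [ 432.2 -145.8   91.4] az -171.3 F [-0.2 -0.9 -1.5] gap 42.9 turn 0.2930287720017759 j [ 0.12 -0.34 -0.51  0.   -1.4   0.03]
0.0 7.3 -0.0 -0.0 0; 0.0 7.3 -0.0 -0.0 0; 0.0 7.3 -0.0 -0.0 0; 0.0 7.3 -0.0 -0.0 0; 0.0 7.3 -0.0 -0.0 0; 0.0 7.3 -0.0 -0.0 0; 0.0 7.3 -0.0 -0.0 0; 0.0 7.3 -0.0 -0.0 0
```

>>> servo_tool --increments "0 15 0 0 0; 0 15 0 0 0; 0 6 0 0 0; 0 3 0 0 0; 0 3 0 0 0; 0 3 0 0 0; 0 2 0 0 0; 0 0 0 0 0"

```text
t: 15.2
tool_pos: [431.9, -145.7, 43.2]
tcp_rot: [0.054, -0.054, 0.705, -0.705]
contact_force: [-0.4, 0.2, -1.6]
finger_gap: 43.1
```

>>> servo_tool --increments "0 4 0 0 0; 0 4 0 0 0; 0 2 0 0 0; 0 0 0 0 0; 0 0 0 0 0.3; 0 0 0 0 0.75; 0 0 0 0 0.75; 0 0 0 0 0.75"

```text
t: 16.0
tool_pos: [432.0, -145.7, 33.4]
tcp_rot: [-0.054, 0.054, -0.705, 0.705]
contact_force: [0.8, -1.3, 0.8]
finger_gap: 64.3
```

>>> servo_tool --increments "0 -10 0 0 0.75; 0 -20 0 0 0.75; 0 -35 0 0 0.75; 0 -40 0 0 0.75; 0 -25 0 0 0.75; 0 -7 0 0 0.75; 0 0 0 0 0.75; 0 0 0 0 0.75"

```text
t: 16.8
tool_pos: [431.5, -145.5, 169.3]
tcp_rot: [0.053, -0.054, 0.705, -0.705]
contact_force: [0.4, 0.3, 0.1]
finger_gap: 64.3
```

```bash
python3 plan.py 609 -252 170 189 8 0.75;python3 - <<'E'
from bench import ctrl
import pickle
from h import *
for n in("scene","top","wrist"):
    c=ctrl.read_camera(n);P=cloud(c);Z=P[...,2]
    m=((Z>62)&(Z<85)&(abs(P[...,0]-431)<40)&(abs(P[...,1]+146)<40))
    if m.sum()>20: print(n,m.sum(),P[m].mean(0).round(1),np.nanpercentile(Z[m],[5,50,95]).round(1))
    if n=="scene":
        cv2.imwrite('pics/s4.png',cv2.resize(c["frame"][100:380,180:500],(800,700))[:600])
E
```

```text
t 16.8 pos [ 431.5 -145.5  169.3] az -171.3 F [0.4 0.3 0.1] gap 64.3 turn 0.28178019241994434 j [ 0.12 -0.36 -0.38 -0.   -1.55  0.03]
-19.9 -0.1 16.5 -0.0 0.75; -19.9 -0.1 16.5 -0.0 0.75; -19.9 -0.1 16.5 -0.0 0.75; -19.9 -0.1 16.6 -0.0 0.75; -19.9 -0.1 16.6 -0.0 0.75; -19.9 -0.1 16.6 -0.0 0.75; -19.9 -0.1 16.6 -0.0 0.75; -19.8 -0.1 16.6 -0.0 0.75
scene 368 [ 428.4 -150.1   72.6] [64.4 74.  76. ]
wrist 2623 [ 431.5 -146.9   73.2] [70.1 73.5 74.8]
```

View pics/s4.png

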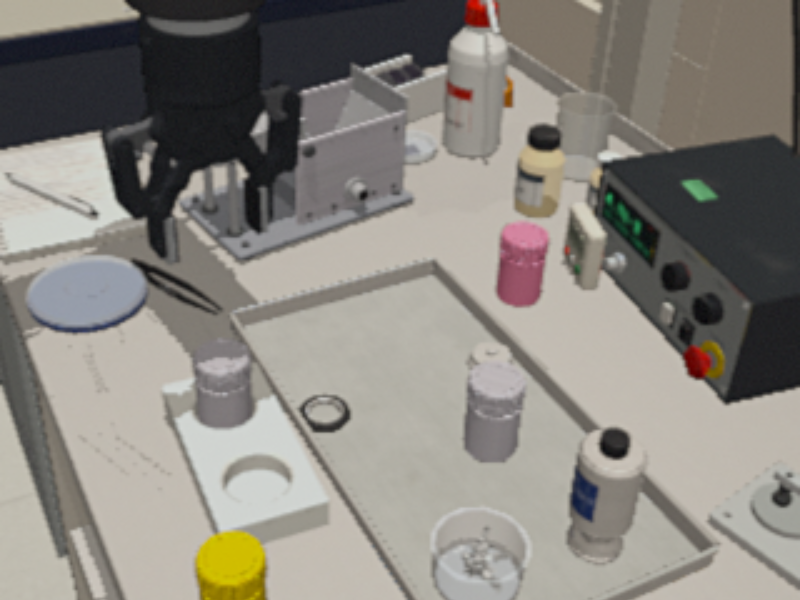

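The canister stands upright in the rack well at (222,385), with its top at the seated height. Canister B is at (495,410). Moving over B.

>>> servo_tool --increments "-12 0 10 0 0.75; -30 0 25 0 0.75; -35 0 29.5 0 0.75; -35 0 29.5 0 0.75; -30 0 25 0 0.75; -17 0 14 0 0.75; 0 0 0 0 0.75; 0 0 0 0 0.75"

```text
t: 17.75
tool_pos: [608.8, -253.1, 168.5]
tcp_rot: [0.053, -0.055, 0.705, -0.705]
contact_force: [-0.1, -0.3, 0.4]
finger_gap: 64.1
```

```bash
python3 - <<'E'
from bench import ctrl
from h import *
c=ctrl.read_camera("wrist")
P=cloud(c);Z=P[...,2];m=((Z>66)&(Z<80)).astype(np.uint8)
n,l,s,ce=cv2.connectedComponentsWithStats(m)
for i in range(1,n):
    if s[i,4]>150: print(s[i],P[l==i].mean(0).round(1),cv2.minEnclosingCircle(P[l==i][:,:2].astype(np.float32)))
E
python3 plan.py 609.3 -253 28 189 1 0.75
```

```text
[   0   76   67   92 1127] [ 806.4 -283.4   73.7] ((818.1058349609375, -278.64166259765625), 34.878456115722656)
[618 127  22  53 782] [ 383.2 -320.    67.7] ((378.1710205078125, -321.7138977050781), 19.77216148376465)
[ 26 163  35  66 759] [ 810.4 -229.    74.3] ((808.9788818359375, -227.03717041015625), 24.630878448486328)
[ 287  168   58   56 2450] [ 609.5 -254.7   69.6] ((609.451171875, -253.8501739501953), 22.146318435668945)
[  15  228   27  141 1844] [ 826.9 -139.6   73.3] ((829.2307739257812, -135.18621826171875), 65.85000610351562)
t 17.8 pos [ 608.6 -252.8  169.5] az -171.3 F [-0.1 -0.8  0.6] gap 64.2 turn 0.28099613417867886 j [-0.09  0.2   0.15 -0.   -1.52  0.24]
-0.6 141.5 0.3 -0.3 0.75
```

>>> servo_tool --increments "-0.7 25 1 0 0.75; 0 30 0 0 0.75; 0 30 0 0 0.75; 0 25 0 0 0.75; 0 15 0 0 0.75; 0 10 0 0 0.75; 0 6.5 0 0 0.75; 0 0 0 0 0.75" --squeeze 80

```text
t: 18.6
tool_pos: [610.0, -253.8, 28.9]
tcp_rot: [0.054, -0.054, 0.705, -0.705]
contact_force: [-0.7, -0.6, -0.4]
finger_gap: 63.8
```

>>> servo_tool --increments "0 0 0 0 0; 0 0 0 0 0; 0 0 0 0 0; 0 0 0 0 0; 0 -5 0 0 0; 0 -15 0 0 0; 0 -15 0 0 0; 0 -10 0 0 0"

```text
t: 19.4
tool_pos: [610.7, -254.1, 76.1]
tcp_rot: [-0.054, 0.053, -0.705, 0.705]
contact_force: [1.0, -0.6, -4.4]
finger_gap: 42.5
```

>>> servo_tool --increments "0 0 0 0 0; 0 0 0 0 0; 0 0 0 0 0; 0 0 0 0 0; 0 0 0 0 0; 0 0 0 0 0; 0 0 0 0 0; 0 0 0 0 0"

```text
t: 20.2
tool_pos: [610.0, -253.9, 73.7]
tcp_rot: [0.054, -0.054, 0.705, -0.705]
contact_force: [0.5, -0.3, -4.7]
finger_gap: 43.0
```

```bash
python3 wt.py; python3 - <<'E'
import pickle;from h import *
c=pickle.load(open('top0.pkl','rb'));P=cloud(c)
# floor of pan: points near feeder in feeder frame
ux=np.array([.988,.156]);uy=np.array([-.156,.988]);h=np.array([464,119.5])+140*ux
q=P[115:246,190:262].reshape(-1,3);q=q[~np.isnan(q[:,2])];d=q[:,:2]-h;X=d@ux;Y=d@uy
for x in range(-150,30,6):
    m=(X>=x)&(X<x+6)&(abs(Y)<28);print(x,m.sum(),np.percentile(q[m,2],[10,50,90]).round(0),end=' | ')
print()
for y in range(-60,60,5):
    m=(Y>=y)&(Y<y+5)&(X>-80)&(X<-20);print(y,m.sum(),np.percentile(q[m,2],[10,50,90]).round(0),end=' | ')
E
```

```text
[-0.2   0.19 -3.88] [0.45 0.45 0.44] 20.6 [ 610.  -253.9   73.8] 42.58198420136645 [  0.   -48.38  36.14   7.56  -0.     0.  ]
-150 66 [-3. -1.  2.] | -144 93 [ -1. 114. 117.] | -138 70 [ -1. 113. 116.] | -132 50 [-3. -1.  1.] | -126 55 [-3. -0.  2.] | -120 52 [-2. -0.  1.] | -114 51 [-3. -1.  2.] | -108 54 [-3. -0.  2.] | -102 55 [-3. -1.  2.] | -96 132 [ -2. 118. 124.] | -90 71 [  0. 100. 102.] | -84 82 [ 98.  99. 101.] | -78 78 [ 98. 100. 102.] | -72 86 [ 98. 101. 116.] | -66 82 [ 98. 103. 116.] | -60 73 [ 97. 100. 108.] | -54 77 [ 97. 100. 102.] | -48 84 [ 97. 100. 101.] | -42 86 [ 98. 100. 115.] | -36 88 [ 98. 102. 117.] | -30 73 [ 98. 100. 116.] | -24 73 [ 97. 100. 102.] | -18 76 [ 97.  99. 101.] | -12 77 [ 97.  99. 101.] | -6 81 [ 97.  99. 101.] | 0 71 [ 98. 100. 102.] | 6 68 [ 98. 100. 101.] | Traceback (most recent call last):
  File "<stdin>", line 7, in <module>
    return _quantile_unchecked(
        a, q, axis, out, overwrite_input, method, keepdims, weights)
    return _ureduce(a,
                    func=_quantile_ureduce_func,
    ...<5 lines>...
                    overwrite_input=overwrite_input,
                    method=method)
    r = func(a, **kwargs)
    result = _quantile(arr,
                       quantiles=q,
    ...<2 lines>...
                       out=out,
                       weights=wgt)
    slices_having_nans = np.isnan(arr[-1, ...])
                                  ~~~^^^^^^^^^
IndexError: index -1 is out of bounds for axis 0 with size 0
```

B reads about 3.9–4.7 N against 1.9 N, so B is the heavier one and the canister in the rack is right. Taking B to above the pan centre, at about (564,135).

>>> servo_tool --increments "0 -15 0 0 0; 0 -30 0 0 0; 0 -35 0 0 0; 0 -35 -5 0 0; -0.5 -24 -15 0 0; -1 0 -25 0 0; -1 0 -30 0 0; -1 0 -30 0 0"

```text
t: 21.4
tool_pos: [597.4, -148.9, 214.4]
tcp_rot: [-0.054, 0.053, -0.705, 0.705]
contact_force: [-0.3, -0.5, -4.6]
finger_gap: 42.6
```

>>> servo_tool --increments "-1 0 -30 0 0; -1 0 -30 0 0; -1 0 -30 0 0; -1 0 -30 0 0; -1 0 -30 0 0; -1 0 -30 0 0; -1 0 -30 0 0; -1 0 -25 0 0"

```text
t: 22.2
tool_pos: [569.6, 85.3, 214.5]
tcp_rot: [0.055, -0.053, 0.705, -0.705]
contact_force: [0.4, -0.3, -5.0]
finger_gap: 42.4
```

```bash
python3 plan.py 563.8 135.3 213 189 4 0
```

```text
t 22.2 pos [569.6  85.3 214.5] az -171.2 F [ 0.4 -0.3 -5. ] gap 42.4 turn 0.24716279478224124 j [ 0.5  -0.03 -0.01  0.   -1.58 -0.34]
-0.5 0.4 -12.6 -0.1 0; -0.5 0.4 -12.6 -0.1 0; -0.5 0.4 -12.6 -0.1 0; -0.5 0.4 -12.6 -0.1 0
```

>>> servo_tool --increments "-1 0.5 -18 0 0; -1 0.5 -15 0 0; 0 0 -10 0 0; 0 0 -4 0 0; 0 0 0 0 0; 0 0 0 0 0; 0 0 0 0 0; 0 0 0 0 0"

```text
t: 23.0
tool_pos: [564.8, 130.1, 211.8]
tcp_rot: [-0.053, 0.054, -0.705, 0.705]
contact_force: [0.2, 0.7, -4.0]
finger_gap: 42.5
```

```bash
python3 plan.py 563.8 135.3 213 189 1 0; python3 - <<'E'
from bench import ctrl
from h import *
s=ctrl.state();print('vel',abs(s['joint_vel']).max())
c=ctrl.read_camera("scene");b=c["frame"][60:230,190:400]
w=ctrl.read_camera("wrist")["frame"]; t=ctrl.read_camera("top")["frame"][90:260,170:290]
o=np.zeros((600,800,3),np.uint8);o[:340,:420]=cv2.resize(b,(420,340),interpolation=2)
o[340:590,:400]=cv2.resize(w,(400,250),interpolation=3);o[:530,420:795]=cv2.resize(t,(375,530),interpolation=2)
cv2.imwrite('pics/fin.png',cv2.convertScaleAbs(o,alpha=1.5))
E
```

```text
t 23.0 pos [564.8 130.1 211.8] az -171.3 F [ 0.2  0.7 -4. ] gap 42.5 turn 0.32518471892092293 j [ 0.57 -0.02 -0.01 -0.   -1.58 -0.42]
0.2 -1.2 -5.3 -0.3 0
vel 0.002605157081219917
```

View pics/fin.png

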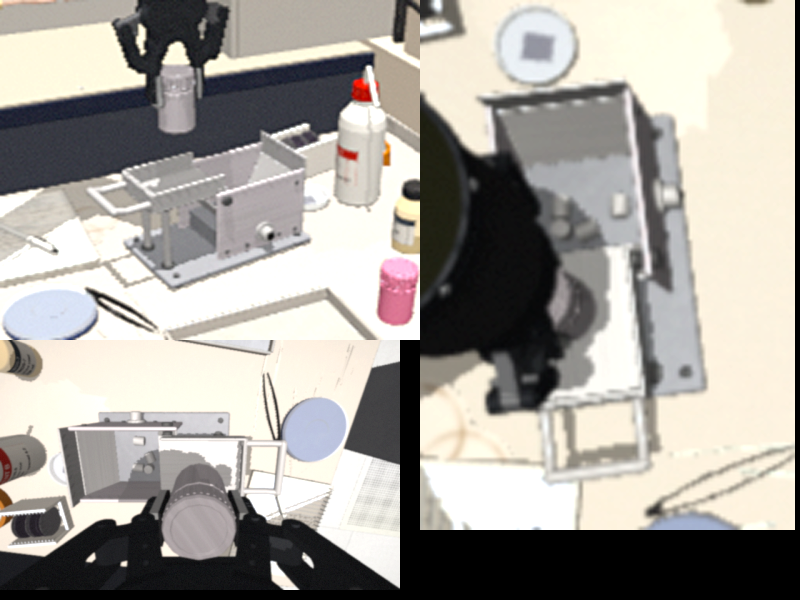

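The pan is down and its visible floor is empty, with pellets in the hopper. The canister is held upright over the pan at (177,100) in the scene crop. One last 5 mm correction, a short settle, then I hand in.

>>> servo_tool --increments "0 -0.5 -2 0 0; 0 -0.5 -2 0 0; 0 0 -1.3 0 0; 0 0 0 0 0; 0 0 0 0 0; 0 0 0 0 0; 0 0 0 0 0; 0 0 0 0 0"

```text
t: 23.95
tool_pos: [563.9, 135.8, 212.8]
tcp_rot: [0.054, -0.054, 0.705, -0.705]
contact_force: [0.8, 0.5, -3.8]
finger_gap: 43.0
```

```bash
python3 - <<'E'
from bench import ctrl
from h import *
s=ctrl.state();print(s['t'],s['tool_pos'].round(1),'vel',abs(s['joint_vel']).max(),s['contact_force'].round(1),s['finger_gap'])
c=ctrl.read_camera("scene");P=cloud(c);Z=P[...,2]
m=(abs(P[...,0]-432)<30)&(abs(P[...,1]+146)<30)&(Z>60);print('rack can top',np.nanpercentile(Z[m],95))
m=(abs(P[...,0]-564)<40)&(abs(P[...,1]-135)<40)&(Z>150)&(Z<330);print('held lowest',np.nanpercentile(Z[m],2) if m.any() else None)
m=(abs(P[...,0]-464)<6)&(abs(P[...,1]-119)<25)&(Z>60);print('bar',m.sum(),np.nanmedian(Z[m]) if m.any() else None)
ctrl.sign_off()
E
```

```text
23.95 [563.9 135.8 212.8] vel 0.002087939676940863 [ 0.8  0.5 -3.8] 42.99213304138082
rack can top 75.85792277153527
held lowest 190.65686134027226
bar 44 114.8504754553991
the job is handed in; nothing more can be done
```

The job is done and handed in at about 24 s on the robot's clock; the sign-off gave no verdict.

- **Pan:** I tipped it to about 1.1 rad and saw four pellets in the hopper, then lowered it. The handle bar reads 115 mm at its top surface, the same as before. The last picture shows the pan down and its visible floor empty, though the held canister hid part of the floor.
- **Canisters:** Lifting them gave about 1.9 N for the one nearest the feeder and about 3.9 N for the other (up to 4.7 N in single readings). The lighter one stands in a rack well with its top at 75.9 mm; a fully seated one would be at 76.
- **Final hold:** The heavier canister is gripped upright and still, within about 1 mm of my estimate of the pan's middle. By the grasp height its underside is about 85 mm above the pan floor. The final depth check put its lowest point at 191 mm, about 90 mm above the floor.
- **Order of lifting:** I put the first canister in the rack before lifting the second, because at 0.19 kg it could only be the light one. Lifting the second confirmed it.
- **Contact force:** As the pan met its rests the wrist force briefly read about 44 N. That was the fingers pressing the handle down, not the gripper body, as far as I can tell, but it is above the 40 N figure. It stayed well under 120 N.

The loose parts in the tray and the pink and yellow look-alikes were not touched.

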